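# Make up a plug-change kit and a caliper-bolt kit

### The arm

A 6-joint arm with a two-finger parallel gripper is mounted at the origin on a cart in front of the work surface, level with it; the furniture and walls round the work are solid. World frame = base frame: x ahead of the robot, y to its left, z up, the work surface at z = 0. Lengths are in mm, angles in rad, forces in N, time in s.
With the tool pointing down it reaches from about 275 to 1000 mm from the base axis. Payload 8.4 kg.
Tool frame: the origin (TCP) lies at the very end of the fingers, on their centre line; the grasp point (between the pads) lies 19 mm behind it (r.pinch_z is the distance from the TCP to the grasp point, in mm); z points along the fingers, y is the line along which they close (so a half turn about z gives the same grasp; the last joint's range is limited). The gripper opens to 85 mm and grips with 20 to 120 N. Pads are 22 mm wide; open, the fingers measure 114 mm over their backs; the gripper's body (76 mm by 85 mm) begins 54 mm behind the grasp point. The pads swing forward as they close: fully open they stand 13 mm farther back than shut.
Start: joints at [1.342, 0.353, 1.633, -0, 1.155, -0.002], TCP at [140.536, 608.997, 231.281] pointing down, gripper open.
Joint ranges: [-2.63, 2.63], [-0.92, 2.1], [0.06, 2.66], [-1.3, 4.44], [0, 2.69], [-3.02, 3.02]. Speed limits (rad/s): [2.22, 2.22, 2.79, 3.14, 3.14, 3.14].

### API

Orientations are given as [roll, pitch, yaw] about the fixed x, y, z axes, in that order (R = Rz(yaw) Ry(pitch) Rx(roll)).
In Python, from rig import r gives the robot as it stands.
- The arm moves only by the tool carry_out, never from a script. Its argument "series" is a list of rows, each a list of 7 numbers: the turn, a rotation vector about the tool's x, y, z as a fraction of full scale, then the shift along the tool's x, y, z as a fraction of full scale, then the gripper command: -1 is fully open, 1 is shut, values between are in proportion. A call has 1 to 8 rows; each row is the pose to reach, as a shift and turn from the pose commanded when the call began, along the tool's axes at that moment, turning the shorter way round; what a row does not reach only later rows make up. Full scale, the value 1, is 0.25 m for a shift and pi rad for a turn. A row lasts 1/8 s, in which the tool goes at most 62.5 mm and 10.7 degrees, less where a joint would pass 70% of its speed; a pose out of reach is approached as far as the arm can. A call with a number of a shift or a turn outside -1 to 1 is refused whole. A call with a gripper value outside its range is refused whole. The fingers move at their own pace and stop on an object; "force" is the grip in N (left out, the last holds). Time passes only in rows, so rows that repeat a pose let the fingers close. It gives the time, the measured TCP pose, the force, the opening and the grip force at its end, in the units of the state.
- r.sense(): the state, without advancing time (a new reading comes with each control period).
- r.grab_frame(name): name is "scene" or "side" or "wrist"; returns the picture (420x560x3 uint8, red, green, blue); there is no depth.
- r.get_calibration(name): a dict with "K" (3x3 intrinsics, pixels), "pose" (4x4, takes a point from camera to world coordinates). Camera axes: x right, y up, looking along -z (the intrinsics and any distortion apply to the point x, -y, -z); pixel columns grow to the right and rows downward; lengths in mm; the calibration is good to about 2 mm. A picture is of the moment at which its call begins: read the wrist's pose just before it. get_calibration takes no time and is no camera call; for the wrist camera it gives the pose at the moment of the call.
- r.sign_off(): hands the job in; it is judged then, once.
Trained networks look in the newest picture that a camera, given by its name, has taken for a name from the list of things; names that differ only in an ending like _2 or _b are one class to them, and where a whole thing is asked for, a point or a joint stands for the part that bears it (a point fixed in the world has none). Each returns a list of dicts, best first, with "score" (0 to 1); they miss things now and then, are a little off and sometimes report something else, mostly with a low value. They report only what shows in the picture. A call takes as long as a camera call.
- r.silhouettes(camera, label): "region" (420x560 bool, what is visible of it) and "position" ([row, column] in pixels, amid what is visible of it).
The state is a dict: "clock": time; "qpos": joint angles; "qvel": joint speeds; "joint_efforts": joint torques, N m; "eef_pos": TCP position; "tcp_rot": TCP orientation; "contact_force": force on the tool from outside, world axes, zero at the start; "wrist_torque": the same for the moment, N m; "opening": opening from 0.0 (shut) to 1.0 (fully open); "grasp_force": force on a finger pad.
Only numpy, scipy, OpenCV 4.12 (cv2) and the standard library are available. Lean on these libraries where they do the work, as an engineer would, in place of code of your own. Each camera call takes 0.05 s, during which the arm holds its last target. There are 200 camera calls.

### The job

Make up the two job kits from the stock on the black tool chest. The plug-change kit goes in the small grey tray: lay the spark plug in the slot and stand the tall slim socket in the round well. The caliper-bolt kit goes in the larger grey tray: lay the black marker pen (for marking tightened bolts) in the slot, stand the short wide socket in the larger well and the blue threadlock bottle in the smaller well; everything must sit all the way down in its place.

Things in the scene. Friction and masses are not known exactly. Their poses are not given: they have to be found in the camera images.
- plug_tray: Small grey kit tray, fixed, 90 (x) by 138 (y) by 19 mm high; origin: centre of underside, z up. Recesses 14 mm deep, dark floors at z = 5 mm. Slot along y: centre x -26, y 0, 32 wide, 94 mm long. Round well: centre x 17.5, y 46, 39 mm across. A finger channel (y -23 to 23, floor z 5) runs along x across the slot, open at both edges. Blank white label at x 17, y -49.
- bolt_tray: Larger grey kit tray, fixed, 106 (x) by 172 (y) by 19 mm high; origin: centre of underside, z up. Recesses 14 mm deep, dark floors at z = 5 mm. Slot along y: centre x -34, y 0, 30 wide, 149 mm long. Larger well: centre x 17, y -54, 49 mm across. Smaller well: centre x 17, y 60, 39 mm across. Finger channel (y -23 to 23, floor z 5) along x, open at both edges. Blank white label beside the smaller well.
- spark_plug_mid (a point): Spark plug lying on the chest, 78 mm long along its y, 20 mm high; this point is its middle, 10 mm above its underside. The metal half, y -39 to +2 mm, is 18 mm wide; the slimmer half, y 2 to 39 mm, is 12 mm wide and 4 mm clear of the surface. Grip it across its x near the middle, a few mm toward -y, so that the fingers go in the tray's finger channel.
- paint_pen_mid (a point): Black marker pen lying flat, 133 mm long along its y, 16 mm wide along its x, 17 mm high; this point is its middle, 8.5 mm above its underside. It does not roll. Grip it across its x at the middle, so that the fingers go in the tray's finger channel.
- tall_socket_mid (a point): Tall slim steel deep socket standing on end, plain round, 27 mm in diameter, 70 mm high, with a dark band low down and an open mouth at the top; this point is on its axis half-way up, z along the axis.
- wide_socket_mid (a point): Short wide steel socket standing on end, plain round, 36 mm in diameter, 50 mm high, with a dark band low down and an open mouth at the top; this point is on its axis half-way up, z along the axis. Its lower 14 mm sink into the well, so grip it well up.
- lock_bottle_mid (a point): Small blue threadlock bottle standing upright, round, 92 mm high: body 26 mm in diameter up to 62 mm above its underside, nozzle 18 mm in diameter above that; this point is on its axis half-way up (46 mm above its underside), z along the axis. Standing in its well it can be in the way of a gripper that reaches into the slot of that tray.

How it is judged:
By the outcome, as a careful person would: the job done as asked, in the order asked, and still so for the second after the job is handed in, with the robot touching nothing.
It also fails if it takes over 122 s, if anything falls off the work surface, if the arm or the gripper's body presses on something with over 40 N, if the wrist force passes 120 N, or if a joint passes its speed limit or range.

## Working session

There is one attempt and no reset: what is moved stays moved. The work goes in short steps, Python scripts to look and compute and a tool call to move; the robot and the scene stay as the last step left them, time stands still between calls to the robot, and variables do not carry over. Pictures are saved under pics/ and viewed, at most 16 in all, crops included, and the job is handed in when it is done.

Besides the shell and the picture viewer there is one more tool, called as name(argument=value, ...) on one line, values as JSON. carry_out: Moves the arm, as the interface text tells. Its arguments: {"type":"object","properties":{"series":{"type":"array"},"force":{"type":"number"}},"required":["series"]}

```bash
ls; mkdir -p pics; python3 - <<'E'
from rig import r
import cv2,numpy as np
ims=[]
for n in("scene","side","wrist"):
    f=r.grab_frame(n); cv2.imwrite(f"pics/{n}0.png",f[:,:,::-1])
    c=r.get_calibration(n); print(n,np.round(c["K"],1).tolist(),np.round(c["pose"],3).tolist(),[k for k in c])
    for l in("plug_tray","bolt_tray","spark_plug_mid","paint_pen_mid","tall_socket_mid","wide_socket_mid","lock_bottle_mid"):
        print(l,[(round(d["score"],2),np.round(d["position"]).tolist(),int(d["region"].sum())) for d in r.silhouettes(n,l)][:3])
s=r.sense();print(s)
E
```

```text
pics
scene [[405.2, 0.0, 283.9], [0.0, 405.2, 209.0], [0.0, 0.0, 1.0]] [[0.886, 0.312, -0.342, 213.419], [-0.463, 0.617, -0.636, -495.882], [0.012, 0.722, 0.691, 665.7], [0.0, 0.0, 0.0, 1.0]] ['K', 'pose']
plug_tray [(0.79, [195.0, 227.0], 1696)]
bolt_tray [(0.93, [272.0, 373.0], 4116)]
spark_plug_mid [(0.71, [301.0, 310.0], 276)]
paint_pen_mid [(0.67, [269.0, 281.0], 448)]
tall_socket_mid [(0.58, [326.0, 328.0], 509)]
wide_socket_mid [(0.52, [161.0, 190.0], 282), (0.2, [328.0, 328.0], 516)]
lock_bottle_mid [(0.91, [228.0, 274.0], 337)]
side [[529.1, 0.0, 279.9], [0.0, 529.1, 212.9], [0.0, 0.0, 1.0]] [[0.84, 0.362, -0.404, 60.18], [-0.542, 0.55, -0.635, -649.747], [-0.008, 0.752, 0.659, 824.904], [0.0, 0.0, 0.0, 1.0]] ['K', 'pose']
plug_tray [(0.62, [215.0, 216.0], 1784)]
bolt_tray [(0.75, [276.0, 376.0], 3727)]
spark_plug_mid [(0.63, [306.0, 319.0], 242)]
paint_pen_mid [(0.72, [280.0, 287.0], 422), (0.3, [327.0, 334.0], 506)]
tall_socket_mid [(0.95, [326.0, 336.0], 472)]
wide_socket_mid [(0.91, [186.0, 176.0], 309)]
lock_bottle_mid [(0.92, [242.0, 277.0], 349)]
wrist [[358.5, 0.0, 2
[... 310 characters left out ...]
 'qpos': array([ 1.34157308e+00,  3.53015257e-01,  1.63344587e+00,  6.19234855e-06,
        1.15519441e+00, -2.36323882e-03]), 'qvel': array([-9.95723656e-04, -1.17555233e-04, -5.82231450e-05,  6.04463318e-04,
        1.06257492e-03,  1.90248446e-04]), 'joint_efforts': array([-3.69873278e-04, -6.05196691e+01, -3.42434263e+01,  1.69516488e-05,
        1.22074529e-03, -5.75653598e-05]), 'eef_pos': array([140.54469058, 608.96806852, 231.25177075]), 'tcp_rot': array([-3.14152978e+00, -5.81365105e-06,  2.91473014e+00]), 'contact_force': array([-0.03041379,  0.07795527, -0.82219016]), 'wrist_torque': array([-0.02365136,  0.02510766, -0.02235405]), 'grasp_force': 0.0, 'opening': 0.9991653848223939}
```

```bash
python3 - <<'E'
import cv2
for n,(y0,x0) in (("scene",(130,140)),("side",(150,130))):
    f=cv2.imread(f"pics/{n}0.png")[y0:y0+225,x0:x0+300]
    cv2.imwrite(f"pics/{n}0c.png",cv2.resize(f,(800,600),interpolation=cv2.INTER_CUBIC))
E
```

```text
(no output)
```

View pics/scene0.png

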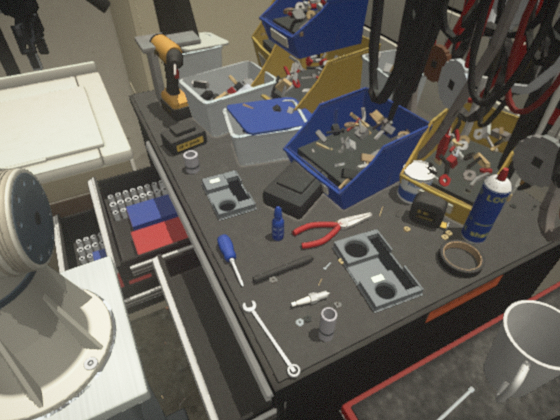

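View pics/side0c.png

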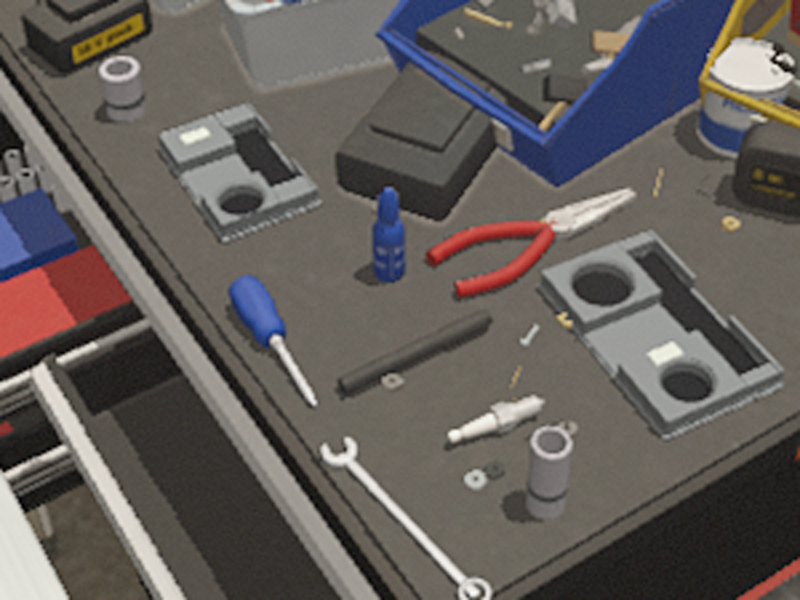

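```bash
cat > h.py <<'E'
import numpy as np,cv2
from rig import r
from scipy.optimize import minimize
from scipy.spatial.transform import Rotation as R
def proj(c,P):
    T=np.linalg.inv(c["pose"]); p=P@T[:3,:3].T+T[:3,3]; p=p*[1,-1,-1]
    q=p@c["K"].T; return q[:,:2]/q[:,2:]
def box(a,b,z0,z1,y0=0,): return np.array([[x,y+y0,z] for x in(-a/2,a/2) for y in(-b/2,b/2) for z in(z0,z1)])
def cyl(d,z0,z1):
    t=np.linspace(0,2*np.pi,40); return np.vstack([np.c_[d/2*np.cos(t),d/2*np.sin(t),0*t+z] for z in(z0,z1)])
M={"plug_tray":[box(90,138,0,19)],"bolt_tray":[box(106,172,0,19)],
"spark_plug_mid":[box(18,41,0,18,-18.5),box(12,37,4,16,20.5)],"paint_pen_mid":[box(16,133,0,17)],
"tall_socket_mid":[cyl(27,0,70)],"wide_socket_mid":[cyl(36,0,50)],"lock_bottle_mid":[cyl(26,0,62),cyl(18,62,92)]}
def hull(m,parts):
    for p in parts: cv2.fillConvexPoly(m,cv2.convexHull(np.round(p*64).astype(np.int32)),1,shift=6)
    return m
UP=4
def mask(c,l,v,z=0):
    m=np.zeros((420*UP,560*UP),np.uint8); Rz=R.from_euler('z',v[2]).as_matrix()
    return hull(m,[(proj(c,P@Rz.T+[v[0],v[1],z])+.5)*UP for P in M[l]])
def fit(l,obs,z=0,yaws=None,frame=None):
    """obs: list of (calib, region)"""
    tr="tray" in l; rnd="socket" in l or "bottle" in l; best=None; O=[]
    for c,g in obs:
        g=cv2.resize(g.astype(np.uint8),None,fx=UP,fy=UP,interpolation=cv2.INTER_NEAREST)
        if tr: 
            q=cv2.findNonZero(g); g=np.zeros_like(g); cv2.fillConvexPoly(g,cv2.convexHull(q),1)
        O.append((c,g))
    def seed(c,g):
        v,u=np.argwhere(g).mean(0)/UP; T=c["pose"]; d=T[:3,:3]@(np.linalg.inv(c["K"])@[u,v,1]*[1,-1,-1])
        zc=z+M[l][0][:,2].mean(); return (T[:3,3]+d*(zc-T[2,3])/d[2])[:2]
    s=np.mean([seed(*o) for o in O],0)
    def cost(v):
        v=v if not rnd else [*v,0]; k=0
        for c,g in O:
            m=mask(c,l,v,z); k-=(m&g).sum()/max(1,(m|g).sum())
        return k/len(O)
    for y in ([0] if rnd else (np.arange(0,2*np.pi if 'plug_mid' in l else np.pi,.35) if yaws is None else yaws)):
        x0=[*s] if rnd else [*s,y]
        n=len(x0); S=np.vstack([x0]+[np.add(x0,np.eye(n)[i]*[10,10,.25][i]) for i in range(n)])
        q=minimize(cost,x0,method="Nelder-Mead",options=dict(initial_simplex=S,maxfev=60,xatol=.2,fatol=1e-3))
        if best is None or q.fun<best.fun: best=q
    return np.round(best.x,3),round(-best.fun,3)
def rows(pos,rpy):
    """fractions [turn(3), shift(3)] from the present pose to TCP pos / rpy"""
    s=r.sense(); A=R.from_euler('xyz',s["tcp_rot"]); B=R.from_euler('xyz',rpy)
    return np.round(np.r_[(A.inv()*B).as_rotvec()/np.pi,A.inv().apply(np.array(pos)-s["eef_pos"])/250],4)
E
python3 - <<'E'
from h import *
C={}
for n in("scene","side"): r.grab_frame(n); C[n]=r.get_calibration(n)
for l in M:
    o=[(C[n],r.silhouettes(n,l)[0]["region"]) for n in C if r.silhouettes(n,l)]
    print(l,fit(l,o),[fit(l,[x])[0].tolist() for x in o] if "tray" not in l else "")
print(r.sense()["clock"])
E
```

```text
plug_tray (array([ 4.38554e+02,  2.17420e+02, -4.50000e-02]), np.float64(0.948)) 
bolt_tray (array([ 6.22575e+02, -1.30896e+02, -9.50000e-02]), np.float64(0.472)) 
spark_plug_mid (array([ 466.968, -133.065,    1.61 ]), np.float64(0.605)) [[467.176, -132.554, 1.615], [467.698, -133.074, 1.619]]
paint_pen_mid (array([456.268, -45.32 ,   1.622]), np.float64(0.568)) [[455.178, -44.553, 1.604], [456.351, -45.465, 1.647]]
tall_socket_mid (array([ 456.74 , -206.674]), np.float64(0.924)) [[457.016, -205.482], [456.746, -207.568]]
wide_socket_mid (array([396.04 , 358.152]), np.float64(0.922)) [[396.41, 359.21], [395.908, 357.994]]
lock_bottle_mid (array([487.367,  43.6  ]), np.float64(0.809)) [[488.653, 46.019], [485.279, 40.365]]
2.7
```

```bash
python3 - <<'E'
from h import *
V={"plug_tray":(438.5,217.4,-.045),"bolt_tray":(622.6,-130.9,-.095),"spark_plug_mid":(467,-133,1.61),"paint_pen_mid":(456.3,-45.3,1.622),"tall_socket_mid":(456.7,-206.7,0),"wide_socket_mid":(396,358.2,0),"lock_bottle_mid":(487.4,43.6,0)}
out=[]
for n in("scene","side"):
    f=r.grab_frame(n)[:,:,::-1]; c=r.get_calibration(n); f=cv2.resize(f,None,fx=4,fy=4)
    for l,v in V.items():
        g=cv2.resize(r.silhouettes(n,l)[0]["region"].astype(np.uint8),None,fx=4,fy=4,interpolation=0)
        print(n,l,g.sum()//16, mask(c,l,v).sum()//16, cv2.connectedComponentsWithStats(g)[2][1:,4]//16)
        for m,k in((g,(0,255,255)),(mask(c,l,v),(0,255,0))): cv2.drawContours(f,cv2.findContours(m,0,2)[0],-1,k,2)
    out.append(f[600:1480,680:1720])
cv2.imwrite("pics/ov.png",cv2.resize(out[1],(760,600)))
E
```

```text
scene plug_tray 1715 1730 [1715]
scene bolt_tray 4063 4136 [4063]
scene spark_plug_mid 222 458 [222]
scene paint_pen_mid 428 737 [428]
scene tall_socket_mid 487 518 [487]
scene wide_socket_mid 291 323 [291]
scene lock_bottle_mid 346 406 [346]
side plug_tray 1871 1865 [1871]
side bolt_tray 3845 3834 [3845]
side spark_plug_mid 260 435 [260]
side paint_pen_mid 407 718 [407]
side tall_socket_mid 474 505 [474]
side wide_socket_mid 339 353 [339]
side lock_bottle_mid 339 420 [339]
```

View pics/ov.png

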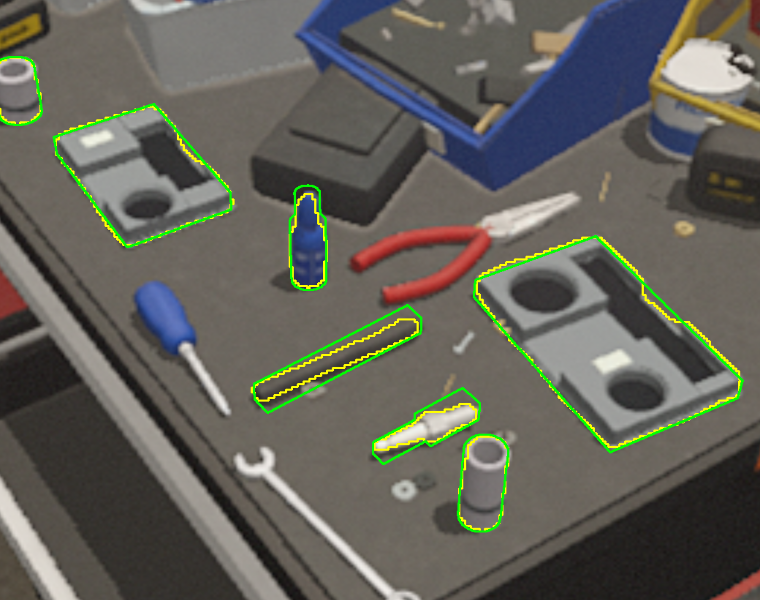

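```bash
cat >> h.py <<'E'
def plan(wps,start=None):
    """wps: (x,y,z,psi,g): prints per waypoint [turn,shift,g] and the rows that it needs, split to the scale"""
    s=r.sense(); p=s["eef_pos"].copy(); a=s["tcp_rot"][2]
    A=R.from_euler('xyz',s["tcp_rot"]); print("clock",s["clock"],np.round(p,1),np.round(s["tcp_rot"],3),"q6",round(s["qpos"][5],2))
    for x,y,z,psi,g in wps:
        d=np.array([x,y,z])-p; k=int(np.ceil(max(np.linalg.norm(d)/280,abs(psi-a)/1.45,1)))
        for i in range(k):
            a+= (psi-a)/(k-i); t=p+d*(i+1)/k; q=p+d*i/k
            B=R.from_euler('xyz',[np.pi,0,a]); v=np.r_[(A.inv()*B).as_rotvec()/np.pi,A.inv().apply(t-q)/250]
            n=int(np.ceil(max(np.linalg.norm(t-q)/60,np.linalg.norm(v[:3])*180/10.5)))
            print([round(float(u)+0,3) for u in v]+[g],"rows>=",n,"->",np.round(t),round(a,2)); A=B
        p=np.array([x,y,z])
def tw(tray,l):  # tray point to world
    c,s=np.cos(tray[2]),np.sin(tray[2]); return np.round([tray[0]+c*l[0]-s*l[1],tray[1]+s*l[0]+c*l[1]],1)
E
python3 - <<'E'
from h import *
plan([(471,-133,110,.04,-.2)])
P=(438.5,217.4,np.pi-.045);B=(622.6,-130.9,np.pi-.095)
print(tw(P,(-26,0)),tw(P,(17.5,46)),tw(B,(-34,0)),tw(B,(17,-54)),tw(B,(17,60)))
E
```

```text
clock 3.5 [140.5 609.  231.3] [-3.142 -0.     2.915] q6 -0.0
[-0.0, 0.0, 0.305, -0.652, -0.865, 0.162, -0.2] rows>= 6 -> [251. 362. 191.] 1.96
[0.0, -0.0, 0.305, -1.082, 0.036, 0.162, -0.2] rows>= 6 -> [361. 114. 150.] 1.0
[-0.0, -0.0, 0.305, -0.593, 0.906, 0.162, -0.2] rows>= 6 -> [ 471. -133.  110.] 0.04
[464.5 216.2] [418.9 172.2] [ 656.4 -134.1] [610.8 -75.5] [ 600. -189.]
```

carry_out(series=[[0, 0, 0.305, -0.652, -0.865, 0.162, -0.2], [0, 0, 0.305, -0.652, -0.865, 0.162, -0.2], [0, 0, 0.305, -0.652, -0.865, 0.162, -0.2], [0, 0, 0.305, -0.652, -0.865, 0.162, -0.2], [0, 0, 0.305, -0.652, -0.865, 0.162, -0.2], [0, 0, 0.305, -0.652, -0.865, 0.162, -0.2], [0, 0, 0.305, -0.652, -0.865, 0.162, -0.2]])

```text
clock: 4.38
eef_pos: [250.9, 362.6, 191.2]
tcp_rot: [3.141, -0.001, 1.959]
contact_force: [0.0, 0.4, -0.2]
opening: 0.596
grasp_force: 0.0
```

carry_out(series=[[0, 0, 0.305, -1, 0.036, 0.162, -0.2], [0, 0, 0.305, -1, 0.036, 0.162, -0.2], [0, 0, 0.305, -1, 0.036, 0.162, -0.2], [0, 0, 0.305, -1, 0.036, 0.162, -0.2], [0, 0, 0.305, -1, 0.036, 0.162, -0.2], [0, 0, 0.305, -1, 0.036, 0.162, -0.2], [0, 0, 0.305, -1, 0.036, 0.162, -0.2]])

```text
clock: 5.25
eef_pos: [353.3, 134.6, 150.4]
tcp_rot: [3.141, -0.0, 1.005]
contact_force: [-0.0, -0.6, 0.3]
opening: 0.601
grasp_force: 0.0
```

```bash
python3 - <<'E'
from h import *
plan([(471,-133,110,.04,-.2)])
E
```

```text
clock 5.25 [353.3 134.6 150.4] [ 3.141 -0.     1.005] q6 0.93
[0.0, -0.0, 0.154, -0.325, 0.486, 0.081, -0.2] rows>= 3 -> [412.   1. 130.] 0.52
[-0.0, -0.0, 0.154, -0.063, 0.581, 0.081, -0.2] rows>= 3 -> [ 471. -133.  110.] 0.04
```

carry_out(series=[[0, 0, 0.154, -0.325, 0.486, 0.081, -0.2], [0, 0, 0.154, -0.325, 0.486, 0.081, -0.2], [0, 0, 0.154, -0.325, 0.486, 0.081, -0.2]])

```text
clock: 5.62
eef_pos: [412.6, -1.6, 129.9]
tcp_rot: [3.141, -0.001, 0.515]
contact_force: [-0.3, -0.4, 0.4]
opening: 0.602
grasp_force: 0.0
```

carry_out(series=[[0, 0, 0.154, -0.063, 0.581, 0.081, -0.2], [0, 0, 0.154, -0.063, 0.581, 0.081, -0.2], [0, 0, 0.154, -0.063, 0.581, 0.081, -0.2], [0, 0, 0.154, -0.063, 0.581, 0.081, -0.2]])

```text
clock: 6.12
eef_pos: [470.1, -134.8, 109.5]
tcp_rot: [-3.142, -0.0, 0.034]
contact_force: [-0.3, 1.4, -0.6]
opening: 0.606
grasp_force: 0.0
```

```bash
cat >> h.py <<'E'
def wlook(ls,pic=None,n="wrist",z=0):
    c=r.get_calibration(n); f=r.grab_frame(n)[:,:,::-1].copy(); f=cv2.resize(f,None,fx=4,fy=4)
    for l in ls:
        for d in r.silhouettes(n,l)[:1]:
            g=d["region"]; edge=g[0].any()|g[-1].any()|g[:,0].any()|g[:,-1].any()
            v,q=fit(l,[(c,g)],z); print(l,round(d["score"],2),g.sum(),"edge" if edge else "",v,q)
            G=cv2.resize(g.astype(np.uint8),None,fx=4,fy=4,interpolation=0)
            for m,k in((G,(0,255,255)),(mask(c,l,v if len(v)>2 else [*v,0],z),(0,255,0))): cv2.drawContours(f,cv2.findContours(m,0,2)[0],-1,k,5)
    if pic: cv2.imwrite("pics/"+pic,cv2.resize(f,(560,420),interpolation=cv2.INTER_AREA))
E
python3 - <<'E'
from h import *
wlook(["spark_plug_mid","tall_socket_mid","paint_pen_mid","bolt_tray"],"w1.png")
plan([(471,-133,2.5,.04,-.2)])
E
```

```text
spark_plug_mid 0.57 1754  [ 467.881 -132.736    1.494] 0.687
tall_socket_mid 0.9 3423  [ 460.067 -205.253] 0.94
paint_pen_mid 0.86 4057  [457.374 -45.943   1.518] 0.724
bolt_tray 0.78 16670 edge [ 625.025 -127.539    3.042] 0.991
clock 6.375 [ 468.9 -133.5  110. ] [-3.141  0.     0.035] q6 1.26
[-0.0, 0.0, -0.002, 0.009, -0.002, 0.43, -0.2] rows>= 2 -> [ 471. -133.    2.] 0.04
```

View pics/w1.png

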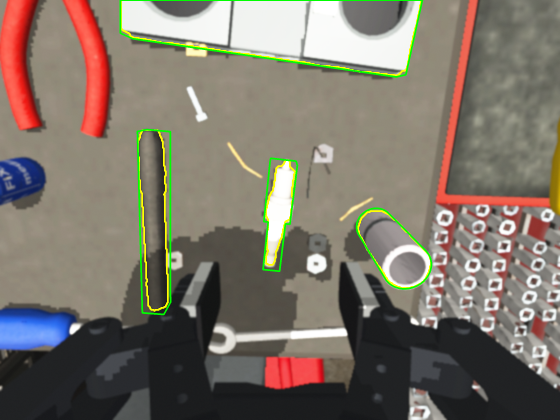

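```bash
cat >> h.py <<'E'
def back(c,uv,z):
    T=c["pose"]; d=(np.c_[uv,np.ones(len(uv))]@np.linalg.inv(c["K"]).T*[1,-1,-1])@T[:3,:3].T
    return (T[:3,3]+d*((z-T[2,3])/d[:,2])[:,None])[:,:2]
def axis(n,l,z):
    """long thin thing at height z: middle and yaw (mod pi) of its long side y, length, width"""
    c=r.get_calibration(n); r.grab_frame(n); d=r.silhouettes(n,l)[0]["region"]
    p=back(c,np.argwhere(d)[:,::-1]+0.,z); (ce,wh,a)=cv2.minAreaRect(p.astype(np.float32))
    m=p.mean(0); ev=np.linalg.svd(p-m,full_matrices=False)[2][0]
    y=(np.arctan2(ev[1],ev[0])-np.pi/2)%np.pi
    print(l,"mean",m.round(1),"mid",np.round(ce,1),"wh",np.round(wh,1),"yaw",round(y,3))
E
python3 - <<'E'
from h import *
for n in("wrist","side","scene"):
    axis(n,"spark_plug_mid",12); axis(n,"paint_pen_mid",11)
E
```

```text
spark_plug_mid mean [ 473.  -133.8] mid [ 469.5 -133.5] wh [18.2 79.3] yaw 1.438
paint_pen_mid mean [463.5 -46.2] mid [457.5 -46.2] wh [ 17.7 134.9] yaw 1.547
spark_plug_mid mean [ 466.7 -135.4] mid [ 464.9 -135.9] wh [22.4 76.6] yaw 1.451
paint_pen_mid mean [454.1 -47.5] mid [454.4 -47.7] wh [ 19.7 135.2] yaw 1.558
spark_plug_mid mean [ 467.8 -135.1] mid [ 465.2 -135.8] wh [74.  20.8] yaw 1.453
paint_pen_mid mean [452.9 -47.2] mid [454.4 -47.3] wh [ 19.3 133.1] yaw 1.558
```

```bash
python3 - <<'E'
from h import *
plan([(472,-134.5,40,-.12,0)])
plan([(472,-134.5,3,-.12,0)])
E
```

```text
clock 6.975 [ 469.  -135.   109.8] [3.142 0.    0.031] q6 1.26
[0.0, 0.0, 0.048, 0.012, -0.001, 0.279, 0] rows>= 2 -> [ 472. -134.   40.] -0.12
clock 6.975 [ 469.  -135.   109.8] [3.142 0.    0.031] q6 1.26
[0.0, 0.0, 0.048, 0.012, -0.001, 0.427, 0] rows>= 2 -> [ 472. -134.    3.] -0.12
```

carry_out(series=[[0, 0, 0.048, 0.008, 0.002, 0.28, 0], [0, 0, 0.048, 0.008, 0.002, 0.28, 0], [0, 0, 0.048, 0.008, 0.002, 0.36, 0], [0, 0, 0.048, 0.008, 0.002, 0.4, 0], [0, 0, 0.048, 0.008, 0.002, 0.428, 0], [0, 0, 0.048, 0.008, 0.002, 0.428, 0]], force=40)

```text
clock: 7.72
eef_pos: [471.1, -135.4, 3.1]
tcp_rot: [3.142, 0.0, -0.119]
contact_force: [-0.2, -0.9, -0.7]
opening: 0.496
grasp_force: 0.0
```

carry_out(series=[[0, 0, 0, 0, 0, 0, 1], [0, 0, 0, 0, 0, 0, 1], [0, 0, 0, 0, 0, 0, 1], [0, 0, 0, 0, 0, 0, 1], [0, 0, 0, 0, 0, 0, 1], [0, 0, 0, 0, 0, 0, 1]])

```text
clock: 8.48
eef_pos: [471.5, -135.5, 3.5]
tcp_rot: [3.141, -0.001, -0.12]
contact_force: [-1.4, 0.4, 6.0]
opening: 0.193
grasp_force: 39.8
```

```bash
python3 - <<'E'
from h import *
plan([(472,-135,135,-.12,1),(464.3,40,135,.75,1),(464.3,220,110,1.527,1)])
E
```

```text
clock 8.475 [ 471.5 -135.5    3.5] [ 3.141e+00 -1.000e-03 -1.200e-01] q6 1.41
[0.0, -0.0, 0.0, 0.002, -0.002, -0.526, 1] rows>= 3 -> [ 472. -135.  135.] -0.12
[-0.0, 0.0, -0.277, -0.114, -0.691, -0.0, 1] rows>= 5 -> [464.  40. 135.] 0.75
[0.0, 0.0, -0.247, 0.491, -0.527, 0.1, 1] rows>= 5 -> [464. 220. 110.] 1.53
```

carry_out(series=[[0, 0, 0, 0, 0, -0.15, 1], [0, 0, 0, 0, 0, -0.35, 1], [0, 0, 0, 0, 0, -0.526, 1], [0, 0, 0, 0, 0, -0.526, 1]])

```text
clock: 8.98
eef_pos: [473.4, -136.0, 137.7]
tcp_rot: [3.14, -0.007, -0.12]
contact_force: [0.3, -0.5, -0.2]
opening: 0.194
grasp_force: 39.2
```

carry_out(series=[[0, 0, -0.277, -0.114, -0.691, 0, 1], [0, 0, -0.277, -0.114, -0.691, 0, 1], [0, 0, -0.277, -0.114, -0.691, 0, 1], [0, 0, -0.277, -0.114, -0.691, 0, 1], [0, 0, -0.277, -0.114, -0.691, 0, 1], [0, 0, -0.277, -0.114, -0.691, 0, 1]])

```text
clock: 9.72
eef_pos: [462.7, 39.7, 133.4]
tcp_rot: [-3.141, 0.001, 0.75]
contact_force: [-1.0, -0.2, -0.4]
opening: 0.188
grasp_force: 39.4
```

carry_out(series=[[0, 0, -0.247, 0.491, -0.527, 0.1, 1], [0, 0, -0.247, 0.491, -0.527, 0.1, 1], [0, 0, -0.247, 0.491, -0.527, 0.1, 1], [0, 0, -0.247, 0.491, -0.527, 0.1, 1], [0, 0, -0.247, 0.491, -0.527, 0.1, 1], [0, 0, -0.247, 0.491, -0.527, 0.1, 1], [0, 0, -0.247, 0.491, -0.527, 0.1, 1]])

```text
clock: 10.6
eef_pos: [463.5, 218.9, 109.3]
tcp_rot: [-3.142, 0.0, 1.522]
contact_force: [-0.1, 0.4, -0.6]
opening: 0.197
grasp_force: 39.4
```

```bash
python3 - <<'E'
from h import *
wlook(["plug_tray"],"w2.png")
axis("wrist","spark_plug_mid",110+7)
plan([(464.3,220,8,1.527,1)])
E
```

```text
plug_tray 0.56 20221  [442.451 221.825   3.087] 0.906
spark_plug_mid mean [464.7 220.9] mid [464.5 215.9] wh [79.9 17. ] yaw 3.106
clock 10.8 [463.5 219.3 109.4] [ 3.141 -0.     1.524] q6 0.49
[0.0, -0.0, -0.001, 0.003, 0.003, 0.406, 1] rows>= 2 -> [464. 220.   8.] 1.53
```

View pics/w2.png

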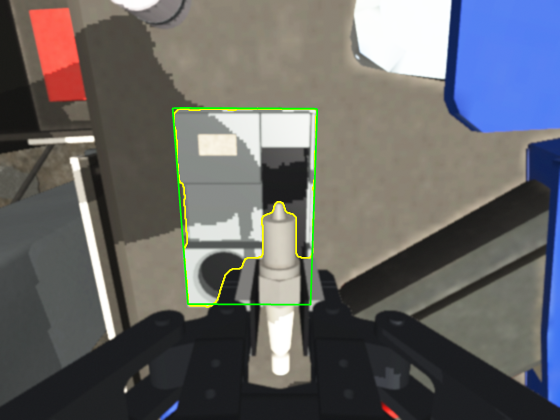

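```bash
python3 - <<'E'
from h import *
c=r.get_calibration("wrist")
print(back(c,np.array([[217,145],[262,148],[173.5,108.5],[316,108.5],[262,112.]]),19).round(1))
t=(440.5,219.6,3.09)
print(tw(t,(17,-49)),tw(t,(-10,-47)),tw(t,(45,-69)),tw(t,(-45,-69)),tw(t,(-10,-69)))
for n in("scene","side"): wlook(["plug_tray"],None,n)
E
```

```text
[[426.9 269.2]
 [455.6 266. ]
 [402.  292.9]
 [490.6 288.7]
 [456.9 288.2]]
[426.  269.4] [452.9 266. ] [399.1 290.8] [489.  286.2] [454. 288.]
plug_tray 0.87 1686  [ 4.37996e+02  2.17694e+02 -4.50000e-02] 0.961
plug_tray 0.56 1897  [ 4.39260e+02  2.14634e+02 -5.70000e-02] 0.926
```

carry_out(series=[[0, 0, 0, 0.012, 0.012, 0.15, 1], [0, 0, 0, 0.012, 0.012, 0.3, 1], [0, 0, 0, 0.012, 0.012, 0.37, 1], [0, 0, 0, 0.012, 0.012, 0.405, 1], [0, 0, 0, 0.012, 0.012, 0.405, 1], [0, 0, 0, 0.012, 0.012, 0.405, 1]])

```text
clock: 11.75
eef_pos: [467.2, 222.8, 8.8]
tcp_rot: [3.14, -0.001, 1.526]
contact_force: [-0.5, -0.9, -0.4]
opening: 0.19
grasp_force: 40.9
```

carry_out(series=[[0, 0, 0, 0, 0, 0, -0.1], [0, 0, 0, 0, 0, 0, -0.1], [0, 0, 0, 0, 0, 0, -0.1], [0, 0, 0, 0, 0, -0.06, -0.1], [0, 0, 0, 0, 0, -0.25, -0.1], [0, 0, 0, 0, 0, -0.45, -0.1], [0, 0, 0, 0, 0, -0.45, -0.1]])

```text
clock: 12.62
eef_pos: [469.1, 223.7, 125.1]
tcp_rot: [3.135, -0.004, 1.526]
contact_force: [0.5, 0.5, 0.1]
opening: 0.551
grasp_force: 0.0
```

```bash
python3 - <<'E'
from h import *
wlook(["plug_tray"],"w3.png")
axis("wrist","spark_plug_mid",15)
plan([(460,10,135,1.16,-.4),(458,-206,115,.8,-.4),(458,-206,30,.8,-.4)])
E
```

```text
plug_tray 0.65 20087  [ 4.43401e+02  2.21889e+02 -4.30000e-02] 0.961
spark_plug_mid mean [468.4 223.8] mid [468.3 220. ] wh [78.7 17.4] yaw 3.107
clock 12.825 [465.8 222.2 119.9] [-3.140e+00  1.000e-03  1.526e+00] q6 0.49
[-0.0, 0.0, 0.117, -0.849, 0.015, -0.06, -0.4] rows>= 4 -> [460.  10. 135.] 1.16
[0.0, -0.0, 0.115, -0.795, 0.338, 0.08, -0.4] rows>= 4 -> [ 458. -206.  115.] 0.8
[0.0, 0.0, 0.0, 0.0, -0.0, 0.34, -0.4] rows>= 2 -> [ 458. -206.   30.] 0.8
```

View pics/w3.png

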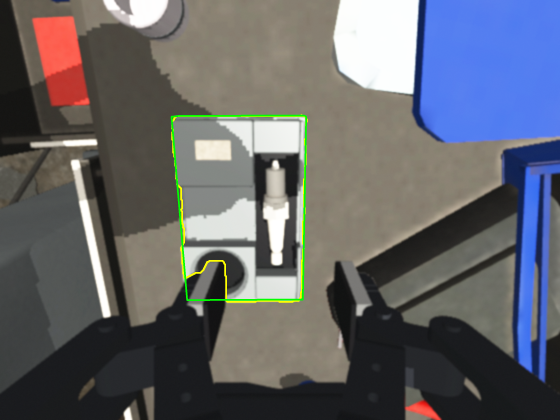

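```bash
python3 - <<'E'
from h import *
c=r.get_calibration("wrist")
print(back(c,np.array([[218,272],[244,272],[274,155],[274,268]]),19).round(1))
E
```

```text
[[418.8 177.4]
 [438.2 176.5]
 [464.8 262.5]
 [460.7 178.8]]
```

carry_out(series=[[0, 0, 0.117, -0.849, 0.015, -0.06, -0.4], [0, 0, 0.117, -0.849, 0.015, -0.06, -0.4], [0, 0, 0.117, -0.849, 0.015, -0.06, -0.4], [0, 0, 0.117, -0.849, 0.015, -0.06, -0.4], [0, 0, 0.117, -0.849, 0.015, -0.06, -0.4]])

```text
clock: 13.45
eef_pos: [460.0, 8.9, 134.6]
tcp_rot: [-3.14, 0.001, 1.156]
contact_force: [0.9, -0.4, 0.7]
opening: 0.701
grasp_force: 0.0
```

carry_out(series=[[0, 0, 0.115, -0.795, 0.338, 0.08, -0.4], [0, 0, 0.115, -0.795, 0.338, 0.08, -0.4], [0, 0, 0.115, -0.795, 0.338, 0.08, -0.4], [0, 0, 0.115, -0.795, 0.338, 0.08, -0.4], [0, 0, 0.115, -0.795, 0.338, 0.08, -0.4], [0, 0, 0.115, -0.795, 0.338, 0.08, -0.4]])

```text
clock: 14.2
eef_pos: [458.5, -204.2, 114.8]
tcp_rot: [-3.14, 0.0, 0.798]
contact_force: [-0.4, -0.2, -0.6]
opening: 0.703
grasp_force: 0.0
```

```bash
python3 - <<'E'
from h import *
wlook(["tall_socket_mid","bolt_tray"])
plan([(458,-206,30,.8,-.4)])
E
```

```text
tall_socket_mid 0.88 2853  [ 459.434 -205.707] 0.971
bolt_tray 0.76 12447 edge [ 654.613 -163.753    1.471] 0.994
clock 14.35 [ 458.8 -204.3  115.4] [-3.141  0.     0.799] q6 0.35
[-0.0, 0.0, -0.0, -0.007, 0.003, 0.342, -0.4] rows>= 2 -> [ 458. -206.   30.] 0.8
```

carry_out(series=[[0, 0, 0, -0.002, 0.006, 0.15, -0.4], [0, 0, 0, -0.002, 0.006, 0.3, -0.4], [0, 0, 0, -0.002, 0.006, 0.34, -0.4], [0, 0, 0, -0.002, 0.006, 0.34, -0.4]])

```text
clock: 14.85
eef_pos: [459.4, -206.5, 30.5]
tcp_rot: [-3.141, 0.0, 0.798]
contact_force: [0.2, -0.7, 0.0]
opening: 0.7
grasp_force: 0.0
```

carry_out(series=[[0, 0, 0, 0, 0, 0, 1], [0, 0, 0, 0, 0, 0, 1], [0, 0, 0, 0, 0, 0, 1], [0, 0, 0, 0, 0, 0, 1], [0, 0, 0, 0, 0, 0, 1], [0, 0, 0, 0, 0, 0, 1]], force=40)

```text
clock: 15.6
eef_pos: [460.2, -207.4, 31.7]
tcp_rot: [3.14, -0.001, 0.797]
contact_force: [-0.7, 1.2, 7.1]
opening: 0.308
grasp_force: 38.9
```

```bash
python3 - <<'E'
from h import *
plan([(458.5,-205.5,170,.8,1),(440,-15,170,.8,1),(421,176,170,.8,1)])
E
```

```text
clock 15.6 [ 460.2 -207.4   31.7] [ 3.14e+00 -1.00e-03  7.97e-01] q6 0.35
[0.001, -0.0, -0.001, 0.001, -0.009, -0.553, 1] rows>= 3 -> [ 458. -206.  170.] 0.8
[0.0, 0.0, 0.0, 0.495, -0.584, -0.0, 1] rows>= 4 -> [440. -15. 170.] 0.8
[0.0, 0.0, 0.0, 0.495, -0.587, -0.0, 1] rows>= 4 -> [421. 176. 170.] 0.8
```

carry_out(series=[[0, 0, 0, 0, 0, -0.15, 1], [0, 0, 0, 0, 0, -0.35, 1], [0, 0, 0, 0, 0, -0.555, 1], [0, 0, 0, 0, 0, -0.555, 1]])

```text
clock: 16.1
eef_pos: [461.8, -208.2, 173.6]
tcp_rot: [3.134, -0.003, 0.797]
contact_force: [0.5, -1.1, -2.4]
opening: 0.309
grasp_force: 39.6
```

carry_out(series=[[0, 0, 0, 0.495, -0.585, 0, 1], [0, 0, 0, 0.495, -0.585, 0, 1], [0, 0, 0, 0.495, -0.585, 0, 1], [0, 0, 0, 0.495, -0.585, 0, 1], [0, 0, 0, 0.495, -0.585, 0, 1]])

```text
clock: 16.73
eef_pos: [440.9, -16.2, 168.8]
tcp_rot: [-3.141, 0.001, 0.799]
contact_force: [0.3, -1.3, -0.7]
opening: 0.308
grasp_force: 40.0
```

carry_out(series=[[0, 0, 0, 0.495, -0.596, 0, 1], [0, 0, 0, 0.495, -0.596, 0, 1], [0, 0, 0, 0.495, -0.596, 0, 1], [0, 0, 0, 0.495, -0.596, 0, 1], [0, 0, 0, 0.495, -0.596, 0, 1], [0, 0, 0, 0.495, -0.596, 0, 1]])

```text
clock: 17.48
eef_pos: [421.3, 174.5, 169.0]
tcp_rot: [3.141, 0.001, 0.795]
contact_force: [0.1, -0.7, -1.2]
opening: 0.307
grasp_force: 40.2
```

```bash
cat >> h.py <<'E'
MARK={}
def tv(tray,wells,pic,n="wrist",zoom=None):
    """draw the tray model (outline and wells at the top face) for the guess, over the picture"""
    c=r.get_calibration(n); f=cv2.resize(r.grab_frame(n)[:,:,::-1],None,fx=2,fy=2)
    t=np.linspace(0,2*np.pi,60)
    for x,y,d in wells:
        w=tw(tray,(x,y)); q=proj(c,np.c_[w[0]+d/2*np.cos(t),w[1]+d/2*np.sin(t),0*t+19])
        cv2.polylines(f,[np.round(q*2+.5).astype(int)],True,(0,255,0),1)
    if zoom: y0,y1,x0,x1=zoom; f=cv2.resize(f[y0*2:y1*2,x0*2:x1*2],(800,int(800*(y1-y0)/(x1-x0))))
    else: f=cv2.resize(f,(784,588))
    cv2.imwrite("pics/"+pic,f)
E
python3 - <<'E'
from h import *
wlook(["plug_tray"])
tv((442,220.6,3.09),[(17.5,46,39)],"w4.png")
plan([(421,176,36,.8,1)])
E
```

```text
plug_tray 0.81 17955  [443.602 219.06    3.09 ] 0.98
clock 17.625 [421.3 175.  169.2] [3.142 0.    0.795] q6 1.17
[0.0, 0.0, -0.002, 0.002, -0.004, 0.533, 1] rows>= 3 -> [421. 176.  36.] 0.8
```

View pics/w4.png

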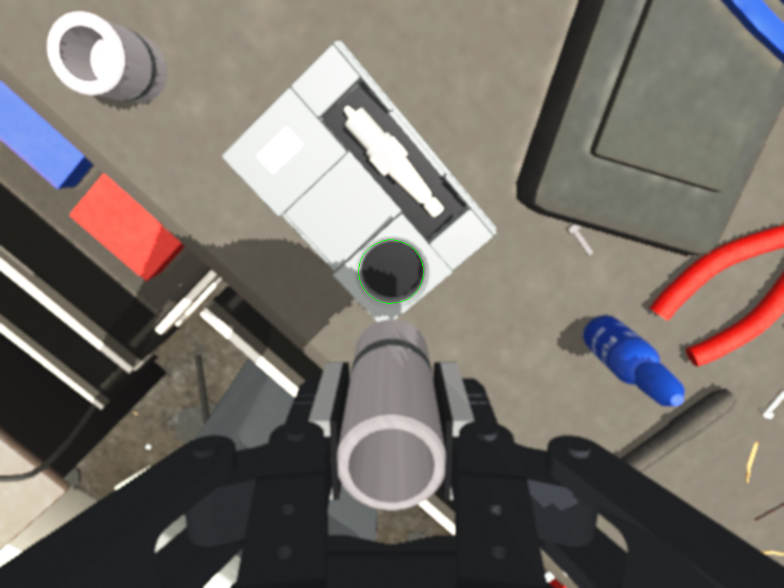

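carry_out(series=[[0, 0, 0, 0.005, 0, 0.2, 1], [0, 0, 0, 0.005, 0, 0.4, 1], [0, 0, 0, 0.005, 0, 0.47, 1], [0, 0, 0, 0.005, 0, 0.5, 1], [0, 0, 0, 0.005, 0, 0.52, 1], [0, 0, 0, 0.005, 0, 0.534, 1], [0, 0, 0, 0.005, 0, 0.534, 1]])

```text
clock: 18.5
eef_pos: [422.7, 177.4, 36.8]
tcp_rot: [3.141, -0.002, 0.797]
contact_force: [-0.8, -1.2, 3.4]
opening: 0.308
grasp_force: 40.4
```

carry_out(series=[[0, 0, 0, 0, 0, 0, -0.2], [0, 0, 0, 0, 0, 0, -0.2], [0, 0, 0, 0, 0, 0, -0.2], [0, 0, 0, 0, 0, -0.1, -0.2], [0, 0, 0, 0, 0, -0.3, -0.2], [0, 0, 0, 0, 0, -0.48, -0.2], [0, 0, 0, 0, 0, -0.48, -0.2], [0, 0, 0, 0, 0, -0.48, -0.2]])

```text
clock: 19.5
eef_pos: [421.6, 177.1, 155.4]
tcp_rot: [-3.142, 0.0, 0.797]
contact_force: [0.2, 0.0, -0.1]
opening: 0.6
grasp_force: 0.0
```

```bash
python3 - <<'E'
from h import *
wlook(["tall_socket_mid"],"w5.png",z=5)
plan([(456.5,-46.5,110,-.015,0)])
E
```

```text
tall_socket_mid 0.57 1973  [423.49  177.669] 0.971
clock 19.6 [421.  176.8 154.6] [-3.141e+00  2.000e-03  7.970e-01] q6 1.17
[-0.0, 0.001, 0.259, -0.54, 0.726, 0.179, 0] rows>= 5 -> [456. -46. 110.] -0.02
```

View pics/w5.png

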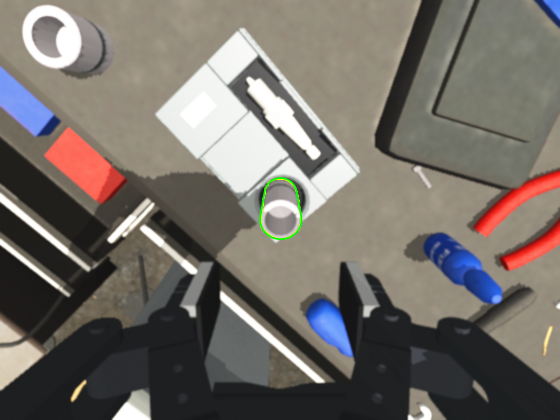

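carry_out(series=[[0, 0, 0.259, -0.54, 0.726, 0.179, 0], [0, 0, 0.259, -0.54, 0.726, 0.179, 0], [0, 0, 0.259, -0.54, 0.726, 0.179, 0], [0, 0, 0.259, -0.54, 0.726, 0.179, 0], [0, 0, 0.259, -0.54, 0.726, 0.179, 0], [0, 0, 0.259, -0.54, 0.726, 0.179, 0], [0, 0, 0.259, -0.54, 0.726, 0.179, 0]])

```text
clock: 20.48
eef_pos: [457.0, -45.8, 110.5]
tcp_rot: [-3.141, 0.001, -0.014]
contact_force: [0.4, 0.2, 0.8]
opening: 0.499
grasp_force: 0.0
```

```bash
python3 - <<'E'
from h import *
axis("wrist","paint_pen_mid",10);wlook(["lock_bottle_mid"])
plan([(456.5,-46.5,3,-.015,0)])
E
```

```text
paint_pen_mid mean [462.6 -44.9] mid [457.  -44.6] wh [ 15.7 134.6] yaw 1.55
lock_bottle_mid 0.67 3456  [492.07   38.707] 0.818
clock 20.675 [457.4 -45.7 111. ] [-3.142 -0.    -0.015] q6 1.48
[-0.0, -0.0, 0.0, -0.004, 0.003, 0.432, 0] rows>= 2 -> [456. -46.   3.] -0.02
```

carry_out(series=[[0, 0, 0, 0, 0, 0.2, 0], [0, 0, 0, 0, 0, 0.36, 0], [0, 0, 0, 0, 0, 0.41, 0], [0, 0, 0, 0, 0, 0.43, 0], [0, 0, 0, 0, 0, 0.43, 0]])

```text
clock: 21.3
eef_pos: [458.2, -46.2, 4.3]
tcp_rot: [3.141, -0.001, -0.016]
contact_force: [0.8, -0.6, 0.7]
opening: 0.504
grasp_force: 0.0
```

carry_out(series=[[0, 0, 0, 0, 0, 0, 1], [0, 0, 0, 0, 0, 0, 1], [0, 0, 0, 0, 0, 0, 1], [0, 0, 0, 0, 0, 0, 1], [0, 0, 0, 0, 0, 0, 1], [0, 0, 0, 0, 0, 0, 1]], force=40)

```text
clock: 22.05
eef_pos: [458.3, -46.3, 4.6]
tcp_rot: [3.141, -0.002, -0.016]
contact_force: [-1.9, 1.2, 7.8]
opening: 0.177
grasp_force: 39.4
```

```bash
python3 - <<'E'
from h import *
plan([(457,-46,130,-.015,1),(657,-132,130,1.475,1)])
for n in("scene","side"): wlook(["bolt_tray"],None,n)
E
```

```text
clock 22.05 [458.3 -46.3   4.6] [ 3.141e+00 -2.000e-03 -1.600e-02] q6 1.48
[0.0, -0.001, -0.0, -0.004, -0.001, -0.501, 1] rows>= 3 -> [457. -46. 130.] -0.02
[-0.0, 0.0, -0.237, 0.403, 0.166, 0.0, 1] rows>= 5 -> [557. -89. 130.] 0.73
[0.0, 0.0, -0.237, 0.183, 0.395, 0.0, 1] rows>= 5 -> [ 657. -132.  130.] 1.48
bolt_tray 0.96 4104  [ 621.919 -130.229    3.037] 0.953
bolt_tray 0.9 3806  [ 623.897 -130.273    3.038] 0.945
```

carry_out(series=[[0, 0, 0, 0, 0, -0.15, 1], [0, 0, 0, 0, 0, -0.35, 1], [0, 0, 0, 0, 0, -0.5, 1], [0, 0, 0, 0, 0, -0.5, 1]])

```text
clock: 22.75
eef_pos: [459.7, -46.5, 131.8]
tcp_rot: [3.141, -0.007, -0.016]
contact_force: [-0.2, -1.2, -0.6]
opening: 0.18
grasp_force: 39.4
```

carry_out(series=[[0, 0, -0.237, 0.403, 0.166, 0, 1], [0, 0, -0.237, 0.403, 0.166, 0, 1], [0, 0, -0.237, 0.403, 0.166, 0, 1], [0, 0, -0.237, 0.403, 0.166, 0, 1], [0, 0, -0.237, 0.403, 0.166, 0, 1], [0, 0, -0.237, 0.403, 0.166, 0, 1]])

```text
clock: 23.5
eef_pos: [557.2, -89.2, 128.1]
tcp_rot: [-3.141, 0.0, 0.724]
contact_force: [-0.2, -0.2, -0.5]
opening: 0.174
grasp_force: 39.4
```

carry_out(series=[[0, 0, -0.237, 0.183, 0.395, 0, 1], [0, 0, -0.237, 0.183, 0.395, 0, 1], [0, 0, -0.237, 0.183, 0.395, 0, 1], [0, 0, -0.237, 0.183, 0.395, 0, 1], [0, 0, -0.237, 0.183, 0.395, 0, 1], [0, 0, -0.237, 0.183, 0.395, 0, 1], [0, 0, -0.237, 0.183, 0.395, 0, 1]])

```text
clock: 24.38
eef_pos: [657.3, -132.5, 128.6]
tcp_rot: [3.141, 0.0, 1.47]
contact_force: [0.6, -0.0, 0.6]
opening: 0.174
grasp_force: 39.5
```

```bash
python3 - <<'E'
from h import *
wlook(["bolt_tray"]); axis("wrist","paint_pen_mid",135)
tv((625,-128,3.042),[(17,-54,49),(17,60,39)],"w6.png")
plan([(658.8,-131.4,9,1.475,1)])
E
```

```text
bolt_tray 0.56 24215  [ 627.608 -126.143    3.044] 0.922
paint_pen_mid mean [ 659.7 -118.6] mid [ 658.9 -125.8] wh [118.8  15.9] yaw 3.042
clock 24.625 [ 657.4 -132.6  128.6] [3.142 0.    1.472] q6 -0.1
[0.0, 0.0, -0.001, 0.005, 0.005, 0.478, 1] rows>= 2 -> [ 659. -131.    9.] 1.48
```

View pics/w6.png

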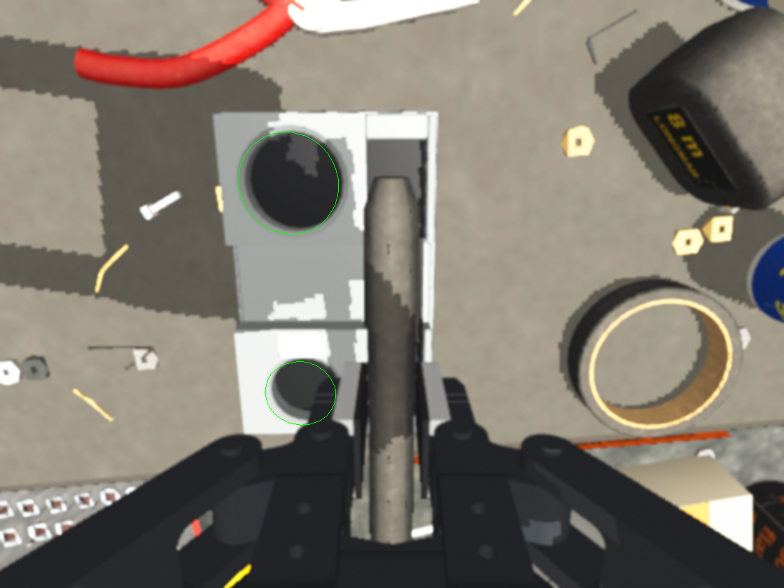

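carry_out(series=[[0, 0, 0, 0.009, 0.01, 0.2, 1], [0, 0, 0, 0.009, 0.01, 0.36, 1], [0, 0, 0, 0.009, 0.01, 0.43, 1], [0, 0, 0, 0.009, 0.01, 0.46, 1], [0, 0, 0, 0.009, 0.01, 0.478, 1], [0, 0, 0, 0.009, 0.01, 0.478, 1]])

```text
clock: 25.38
eef_pos: [661.1, -130.8, 10.2]
tcp_rot: [3.14, 0.0, 1.473]
contact_force: [0.2, 0.7, -0.9]
opening: 0.173
grasp_force: 39.4
```

carry_out(series=[[0, 0, 0, 0, 0, 0, 0], [0, 0, 0, 0, 0, 0, 0], [0, 0, 0, 0, 0, 0, 0], [0, 0, 0, 0, 0, -0.08, 0], [0, 0, 0, 0, 0, -0.25, 0], [0, 0, 0, 0, 0, -0.45, 0], [0, 0, 0, 0, 0, -0.6, 0], [0, 0, 0, 0, 0, -0.6, 0]])

```text
clock: 26.38
eef_pos: [662.5, -131.1, 164.4]
tcp_rot: [3.134, 0.001, 1.473]
contact_force: [0.5, 0.2, -0.4]
opening: 0.501
grasp_force: 0.0
```

```bash
python3 - <<'E'
from h import *
axis("wrist","paint_pen_mid",15); wlook(["bolt_tray"])
tv((626.3,-127.2,3.043),[(17,-54,49),(17,60,39)],"w7.png")
plan([(480,0,190,1.475,-.4),(397.5,180,160,1.475,-.4),(397.5,359.5,110,1.475,-.4)])
E
```

```text
paint_pen_mid mean [ 662.3 -127.5] mid [ 661.9 -132.2] wh [133.6  15.6] yaw 3.046
bolt_tray 0.82 23157  [ 627.898 -126.028    3.043] 0.976
clock 26.625 [ 659.2 -130.4  157.8] [-3.139 -0.     1.473] q6 -0.1
[-0.001, -0.0, -0.001, 0.449, -0.765, -0.127, -0.4] rows>= 4 -> [480.   0. 190.] 1.48
[0.0, 0.0, 0.0, 0.685, -0.397, 0.12, -0.4] rows>= 4 -> [398. 180. 160.] 1.48
[0.0, 0.0, 0.0, 0.715, -0.069, 0.2, -0.4] rows>= 4 -> [398. 360. 110.] 1.48
```

View pics/w7.png

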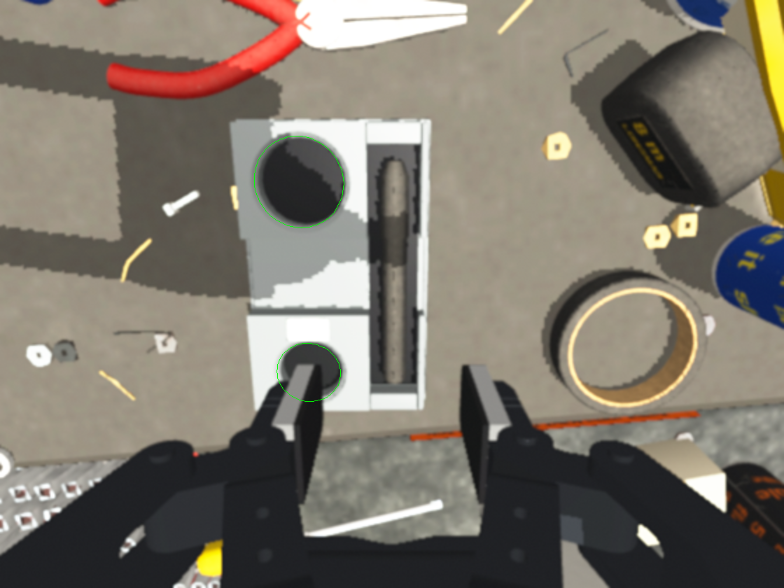

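carry_out(series=[[0, 0, 0, 0.449, -0.765, -0.127, -0.4], [0, 0, 0, 0.449, -0.765, -0.127, -0.4], [0, 0, 0, 0.449, -0.765, -0.127, -0.4], [0, 0, 0, 0.449, -0.765, -0.127, -0.4], [0, 0, 0, 0.449, -0.765, -0.127, -0.4], [0, 0, 0, 0.449, -0.765, -0.127, -0.4]])

```text
clock: 27.38
eef_pos: [481.3, -0.3, 190.5]
tcp_rot: [3.141, 0.0, 1.473]
contact_force: [0.8, 0.7, -0.3]
opening: 0.702
grasp_force: 0.0
```

carry_out(series=[[0, 0, 0, 0.685, -0.397, 0.12, -0.4], [0, 0, 0, 0.685, -0.397, 0.12, -0.4], [0, 0, 0, 0.685, -0.397, 0.12, -0.4], [0, 0, 0, 0.685, -0.397, 0.12, -0.4], [0, 0, 0, 0.685, -0.397, 0.12, -0.4]])

```text
clock: 28.0
eef_pos: [399.3, 180.1, 160.4]
tcp_rot: [-3.141, 0.001, 1.474]
contact_force: [0.7, -0.7, -0.1]
opening: 0.707
grasp_force: 0.0
```

carry_out(series=[[0, 0, 0, 0.715, -0.069, 0.2, -0.4], [0, 0, 0, 0.715, -0.069, 0.2, -0.4], [0, 0, 0, 0.715, -0.069, 0.2, -0.4], [0, 0, 0, 0.715, -0.069, 0.2, -0.4], [0, 0, 0, 0.715, -0.069, 0.2, -0.4], [0, 0, 0, 0.715, -0.069, 0.2, -0.4]])

```text
clock: 28.75
eef_pos: [399.9, 358.0, 111.1]
tcp_rot: [3.141, 0.0, 1.471]
contact_force: [-0.2, -0.0, 0.1]
opening: 0.7
grasp_force: 0.0
```

```bash
python3 - <<'E'
from h import *
wlook(["wide_socket_mid"],"w8.png")
plan([(397.5,359.5,24,1.475,-.4)])
E
```

```text
wide_socket_mid 0.55 3524  [398.733 359.977] 0.976
clock 28.85 [399.7 358.4 111.3] [ 3.141 -0.     1.471] q6 0.83
[0.0, -0.0, -0.001, 0.003, -0.01, 0.349, -0.4] rows>= 2 -> [398. 360.  24.] 1.48
```

View pics/w8.png

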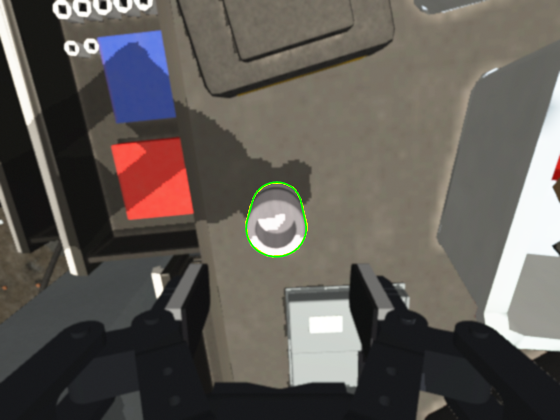

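carry_out(series=[[0, 0, 0, 0.006, -0.005, 0.15, -0.4], [0, 0, 0, 0.006, -0.005, 0.28, -0.4], [0, 0, 0, 0.006, -0.005, 0.348, -0.4], [0, 0, 0, 0.006, -0.005, 0.348, -0.4]])

```text
clock: 29.35
eef_pos: [397.7, 360.4, 23.2]
tcp_rot: [-3.14, 0.001, 1.472]
contact_force: [-0.2, -0.4, 0.4]
opening: 0.698
grasp_force: 0.0
```

carry_out(series=[[0, 0, 0, 0, 0, 0, 1], [0, 0, 0, 0, 0, 0, 1], [0, 0, 0, 0, 0, 0, 1], [0, 0, 0, 0, 0, 0, 1], [0, 0, 0, 0, 0, 0, 1], [0, 0, 0, 0, 0, 0, 1]], force=40)

```text
clock: 30.1
eef_pos: [398.7, 361.7, 25.1]
tcp_rot: [3.14, -0.001, 1.473]
contact_force: [-0.3, -1.4, 7.9]
opening: 0.41
grasp_force: 40.0
```

```bash
python3 - <<'E'
from h import *
t=(626.8,-126.8,3.043);w=tw(t,(17,-54));print(w,tw(t,(17,60)))
plan([(398.5,360,150,1.475,1),(410,180,170,1.475,1),(480,0,180,1.475,1),(*w,150,1.475,1)])
E
```

```text
[615.2 -71.4] [ 604.  -184.8]
clock 30.1 [398.7 361.7  25.1] [ 3.140e+00 -1.000e-03  1.473e+00] q6 0.83
[0.001, -0.0, -0.001, -0.006, 0.001, -0.5, 1] rows>= 3 -> [398. 360. 150.] 1.48
[0.0, 0.0, 0.0, -0.712, 0.115, -0.08, 1] rows>= 4 -> [410. 180. 170.] 1.48
[0.0, 0.0, 0.0, -0.69, 0.348, -0.04, 1] rows>= 4 -> [480.   0. 180.] 1.48
[0.0, 0.0, 0.0, -0.233, 0.566, 0.12, 1] rows>= 3 -> [615. -71. 150.] 1.48
```

carry_out(series=[[0, 0, 0, 0, 0, -0.15, 1], [0, 0, 0, 0, 0, -0.35, 1], [0, 0, 0, 0, 0, -0.5, 1], [0, 0, 0, 0, 0, -0.5, 1]])

```text
clock: 30.6
eef_pos: [399.5, 362.7, 152.2]
tcp_rot: [3.137, -0.005, 1.473]
contact_force: [-0.8, -0.3, -2.2]
opening: 0.41
grasp_force: 40.7
```

carry_out(series=[[0, 0, 0, -0.712, 0.115, -0.08, 1], [0, 0, 0, -0.712, 0.115, -0.08, 1], [0, 0, 0, -0.712, 0.115, -0.08, 1], [0, 0, 0, -0.712, 0.115, -0.08, 1], [0, 0, 0, -0.712, 0.115, -0.08, 1]])

```text
clock: 31.22
eef_pos: [408.9, 181.2, 168.2]
tcp_rot: [-3.141, -0.0, 1.472]
contact_force: [0.1, 0.7, -1.2]
opening: 0.409
grasp_force: 40.7
```

carry_out(series=[[0, 0, 0, -0.69, 0.348, -0.04, 1], [0, 0, 0, -0.69, 0.348, -0.04, 1], [0, 0, 0, -0.69, 0.348, -0.04, 1], [0, 0, 0, -0.69, 0.348, -0.04, 1], [0, 0, 0, -0.69, 0.348, -0.04, 1]])

```text
clock: 31.85
eef_pos: [478.8, 1.8, 178.1]
tcp_rot: [-3.14, -0.0, 1.473]
contact_force: [0.4, 0.4, -2.1]
opening: 0.409
grasp_force: 40.8
```

carry_out(series=[[0, 0, 0, -0.233, 0.566, 0.12, 1], [0, 0, 0, -0.233, 0.566, 0.12, 1], [0, 0, 0, -0.233, 0.566, 0.12, 1], [0, 0, 0, -0.233, 0.566, 0.12, 1], [0, 0, 0, -0.233, 0.566, 0.12, 1], [0, 0, 0, -0.233, 0.566, 0.12, 1]])

```text
clock: 32.6
eef_pos: [613.1, -69.3, 148.9]
tcp_rot: [-3.141, -0.0, 1.474]
contact_force: [0.2, -0.1, -2.1]
opening: 0.409
grasp_force: 41.0
```

```bash
python3 - <<'E'
from h import *
wlook(["wide_socket_mid"],z=127)
plan([(615.2,-71.4,30,1.475,1)]); wlook(["bolt_tray"])
tv((626.8,-126.8,3.043),[(17,-54,49),(17,60,39)],"w9.png")
E
```

```text
wide_socket_mid 0.76 9295  [613.79  -68.222] 0.908
clock 32.7 [613.5 -69.9 149.2] [ 3.141 -0.     1.474] q6 -0.02
[0.0, -0.0, -0.0, -0.005, 0.007, 0.477, 1] rows>= 2 -> [615. -71.  30.] 1.48
bolt_tray 0.77 11067  [ 627.139 -125.121    3.044] 0.944
```

View pics/w9.png

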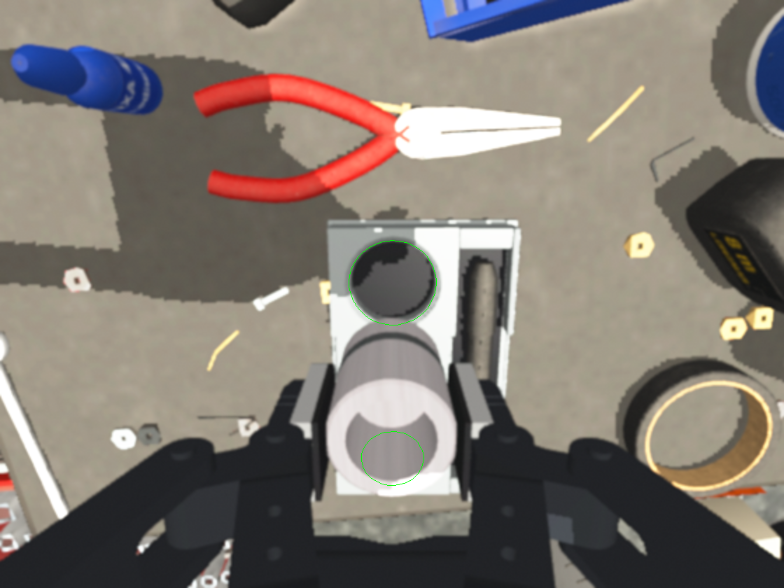

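carry_out(series=[[0, 0, 0, -0.007, 0.01, 0.2, 1], [0, 0, 0, -0.007, 0.01, 0.36, 1], [0, 0, 0, -0.007, 0.01, 0.42, 1], [0, 0, 0, -0.007, 0.01, 0.45, 1], [0, 0, 0, -0.007, 0.01, 0.468, 1], [0, 0, 0, -0.007, 0.01, 0.478, 1], [0, 0, 0, -0.007, 0.01, 0.478, 1]])

```text
clock: 33.72
eef_pos: [617.0, -72.9, 30.2]
tcp_rot: [3.14, 0.0, 1.473]
contact_force: [1.2, 0.1, 1.0]
opening: 0.407
grasp_force: 41.2
```

carry_out(series=[[0, 0, 0, 0, 0, 0, -0.3], [0, 0, 0, 0, 0, 0, -0.3], [0, 0, 0, 0, 0, 0, -0.3], [0, 0, 0, 0, 0, -0.08, -0.3], [0, 0, 0, 0, 0, -0.25, -0.3], [0, 0, 0, 0, 0, -0.45, -0.3], [0, 0, 0, 0, 0, -0.56, -0.3], [0, 0, 0, 0, 0, -0.56, -0.3]])

```text
clock: 34.72
eef_pos: [618.1, -73.0, 173.3]
tcp_rot: [3.136, 0.0, 1.473]
contact_force: [-0.2, 0.2, 0.3]
opening: 0.65
grasp_force: 0.0
```

```bash
python3 - <<'E'
from h import *
wlook(["wide_socket_mid"],z=5); wlook(["lock_bottle_mid"])
plan([(489,42,150,1.475,-.3)])
E
```

```text
wide_socket_mid 0.85 2156  [617.726 -74.565] 0.966
lock_bottle_mid 0.83 3085  [495.907  42.918] 0.858
clock 34.925 [615.5 -72.7 168.4] [-3.14  -0.     1.473] q6 -0.02
[-0.001, -0.0, -0.001, 0.407, -0.548, 0.075, -0.3] rows>= 3 -> [489.  42. 150.] 1.48
```

carry_out(series=[[0, 0, 0, 0.407, -0.548, 0.075, -0.3], [0, 0, 0, 0.407, -0.548, 0.075, -0.3], [0, 0, 0, 0.407, -0.548, 0.075, -0.3], [0, 0, 0, 0.407, -0.548, 0.075, -0.3], [0, 0, 0, 0.407, -0.548, 0.075, -0.3], [0, 0, 0, 0.407, -0.548, 0.075, -0.3]])

```text
clock: 35.67
eef_pos: [490.9, 41.3, 150.4]
tcp_rot: [3.141, 0.0, 1.472]
contact_force: [0.2, -0.4, 0.3]
opening: 0.65
grasp_force: 0.0
```

```bash
python3 - <<'E'
from h import *
wlook(["lock_bottle_mid"],"w10.png")
plan([(489,42,28,1.475,-.3)])
E
```

```text
lock_bottle_mid 0.61 1679  [490.539  49.421] 0.854
clock 35.775 [490.6  41.3 150.4] [3.141 0.    1.472] q6 0.18
[0.0, 0.0, -0.001, 0.002, -0.007, 0.49, -0.3] rows>= 3 -> [489.  42.  28.] 1.48
```

View pics/w10.png

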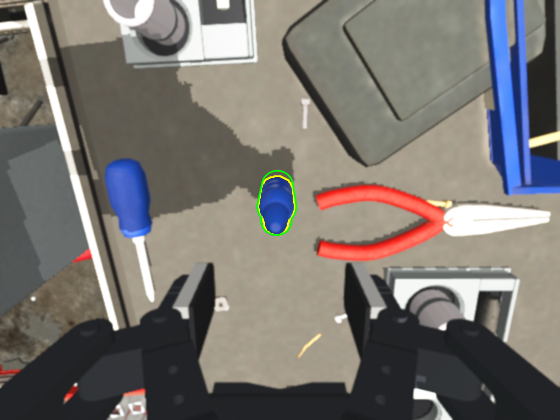

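```bash
python3 - <<'E'
from h import *
c=r.get_calibration("wrist"); r.grab_frame("wrist"); g=r.silhouettes("wrist","lock_bottle_mid")[0]["region"]
v=np.argwhere(g); print(v.min(0),v.max(0))
u=v[:,1].mean()
print(back(c,np.array([[277,v[:,0].min()]]),0)-[0,13], back(c,np.array([[277,226.]]),91),back(c,np.array([[277,v[:,0].max()]]),91))
M["lock_bottle_mid"]=[cyl(26,0,58),cyl(14,60,72),cyl(10,72,91)]
print(fit("lock_bottle_mid",[(c,g)]))
E
```

```text
[176 259] [234 295]
[[491.26856996  44.41295179]] [[490.5576759   45.35312188]] [[490.04716443  40.31854105]]
(array([489.892,  45.008]), np.float64(0.921))
```

carry_out(series=[[0, 0, 0, 0.014, -0.003, 0.15, -0.3], [0, 0, 0, 0.014, -0.003, 0.3, -0.3], [0, 0, 0, 0.014, -0.003, 0.42, -0.3], [0, 0, 0, 0.014, -0.003, 0.488, -0.3], [0, 0, 0, 0.014, -0.003, 0.488, -0.3]])

```text
clock: 36.5
eef_pos: [488.7, 45.1, 27.4]
tcp_rot: [-3.139, 0.0, 1.472]
contact_force: [-0.2, -0.3, 0.2]
opening: 0.649
grasp_force: 0.0
```

carry_out(series=[[0, 0, 0, 0, 0, 0, 1], [0, 0, 0, 0, 0, 0, 1], [0, 0, 0, 0, 0, 0, 1], [0, 0, 0, 0, 0, 0, 1], [0, 0, 0, 0, 0, 0, 1], [0, 0, 0, 0, 0, 0, 1]], force=35)

```text
clock: 37.25
eef_pos: [490.3, 45.5, 29.4]
tcp_rot: [3.14, -0.0, 1.473]
contact_force: [-0.4, -0.6, 6.3]
opening: 0.279
grasp_force: 34.6
```

```bash
python3 - <<'E'
from h import *
plan([(490,45,175,1.475,1),(550,-80,185,1.475,1),(605,-184.5,185,1.475,1)])
E
```

```text
clock 37.25 [490.3  45.5  29.4] [ 3.14  -0.     1.473] q6 0.19
[0.001, -0.0, -0.001, -0.002, 0.0, -0.582, 1] rows>= 3 -> [490.  45. 175.] 1.48
[0.0, 0.0, 0.0, -0.475, 0.287, -0.04, 1] rows>= 3 -> [550. -80. 185.] 1.48
[0.0, 0.0, 0.0, -0.395, 0.259, 0.0, 1] rows>= 2 -> [ 605. -184.  185.] 1.48
```

carry_out(series=[[0, 0, 0, 0, 0, -0.15, 1], [0, 0, 0, 0, 0, -0.35, 1], [0, 0, 0, 0, 0, -0.58, 1], [0, 0, 0, 0, 0, -0.58, 1]])

```text
clock: 37.75
eef_pos: [492.4, 45.7, 178.1]
tcp_rot: [3.133, -0.002, 1.473]
contact_force: [0.4, 0.1, -1.2]
opening: 0.284
grasp_force: 34.8
```

carry_out(series=[[0, 0, 0, -0.475, 0.287, -0.04, 1], [0, 0, 0, -0.475, 0.287, -0.04, 1], [0, 0, 0, -0.475, 0.287, -0.04, 1], [0, 0, 0, -0.475, 0.287, -0.04, 1]])

```text
clock: 38.25
eef_pos: [548.7, -80.2, 182.6]
tcp_rot: [-3.14, -0.0, 1.471]
contact_force: [0.0, 0.3, -0.3]
opening: 0.28
grasp_force: 34.8
```

carry_out(series=[[0, 0, 0, -0.395, 0.259, 0, 1], [0, 0, 0, -0.395, 0.259, 0, 1], [0, 0, 0, -0.395, 0.259, 0, 1], [0, 0, 0, -0.395, 0.259, 0, 1], [0, 0, 0, -0.395, 0.259, 0, 1]])

```text
clock: 38.88
eef_pos: [603.3, -182.6, 183.3]
tcp_rot: [-3.14, -0.001, 1.474]
contact_force: [0.1, 1.1, -0.4]
opening: 0.282
grasp_force: 34.8
```

```bash
python3 - <<'E'
from h import *
M["lock_bottle_mid"]=[cyl(26,0,58),cyl(14,60,72),cyl(10,72,91)]
wlook(["lock_bottle_mid"],z=157); wlook(["bolt_tray"])
tv((626.8,-126.8,3.043),[(17,-54,49),(17,60,39)],"w11.png")
plan([(604,-184.8,33,1.475,1)])
E
```

```text
lock_bottle_mid 0.77 8179  [ 603.739 -182.116] 0.804
bolt_tray 0.87 21934  [ 6.27001e+02 -1.27209e+02 -9.60000e-02] 0.99
clock 39.125 [ 604.  -183.7  183.7] [ 3.141 -0.     1.474] q6 -0.2
[0.0, -0.0, -0.0, -0.004, 0.0, 0.603, 1] rows>= 3 -> [ 604. -185.   33.] 1.48
```

View pics/w11.png

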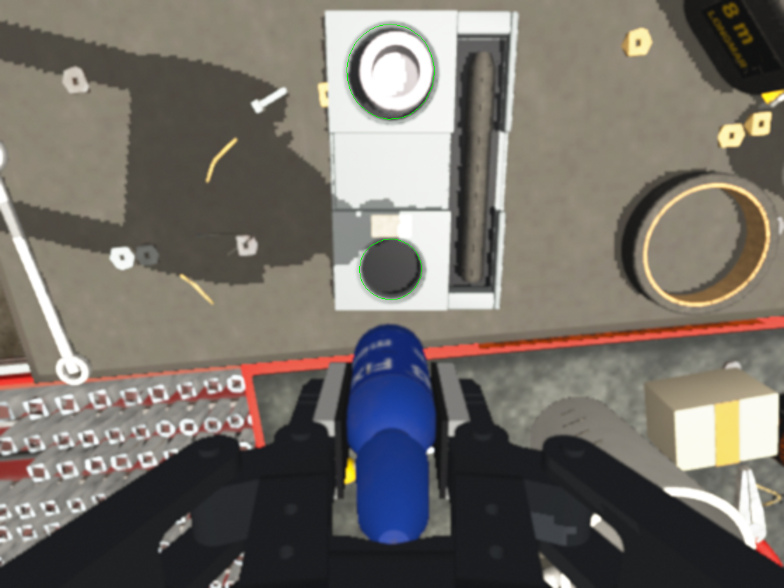

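carry_out(series=[[0, 0, 0, -0.007, 0.003, 0.2, 1], [0, 0, 0, -0.007, 0.003, 0.4, 1], [0, 0, 0, -0.007, 0.003, 0.53, 1], [0, 0, 0, -0.007, 0.003, 0.57, 1], [0, 0, 0, -0.007, 0.003, 0.59, 1], [0, 0, 0, -0.007, 0.003, 0.6, 1], [0, 0, 0, -0.007, 0.003, 0.601, 1], [0, 0, 0, -0.007, 0.003, 0.601, 1]])

```text
clock: 40.12
eef_pos: [605.6, -186.5, 34.5]
tcp_rot: [3.139, 0.0, 1.473]
contact_force: [-0.4, -0.2, 5.4]
opening: 0.28
grasp_force: 35.3
```

Seated on the floor (5 N contact). Release, lift and check.

carry_out(series=[[0, 0, 0, 0, 0, 0, -0.2], [0, 0, 0, 0, 0, 0, -0.2], [0, 0, 0, 0, 0, 0, -0.2], [0, 0, 0, 0, 0, -0.08, -0.2], [0, 0, 0, 0, 0, -0.25, -0.2], [0, 0, 0, 0, 0, -0.45, -0.2], [0, 0, 0, 0, 0, -0.62, -0.2], [0, 0, 0, 0, 0, -0.62, -0.2]])

```text
clock: 41.12
eef_pos: [607.0, -186.9, 193.8]
tcp_rot: [3.134, 0.002, 1.473]
contact_force: [-0.2, -0.2, -0.8]
opening: 0.601
grasp_force: 0.0
```

carry_out(series=[[0, 0, 0, 0.2, -0.6, 0, -0.2], [0, 0, 0, 0.2, -0.6, 0, -0.2], [0, 0, 0, 0.2, -0.6, 0, -0.2], [0, 0, 0, 0.2, -0.6, 0, -0.2], [0, 0, 0, 0.2, -0.6, 0, -0.2]])

```text
clock: 41.75
eef_pos: [461.1, -122.0, 188.7]
tcp_rot: [3.14, 0.0, 1.473]
contact_force: [-0.0, -0.6, 0.5]
opening: 0.6
grasp_force: 0.0
```

```bash
python3 - <<'E'
from h import *
f=r.grab_frame("scene")[:,:,::-1]; g=r.grab_frame("side")[:,:,::-1]
a=cv2.resize(g[130:350,130:450],(800,550),interpolation=2)
cv2.imwrite("pics/end.png",a); print(r.sense()["clock"])
E
```

```text
41.85
```

View pics/end.png

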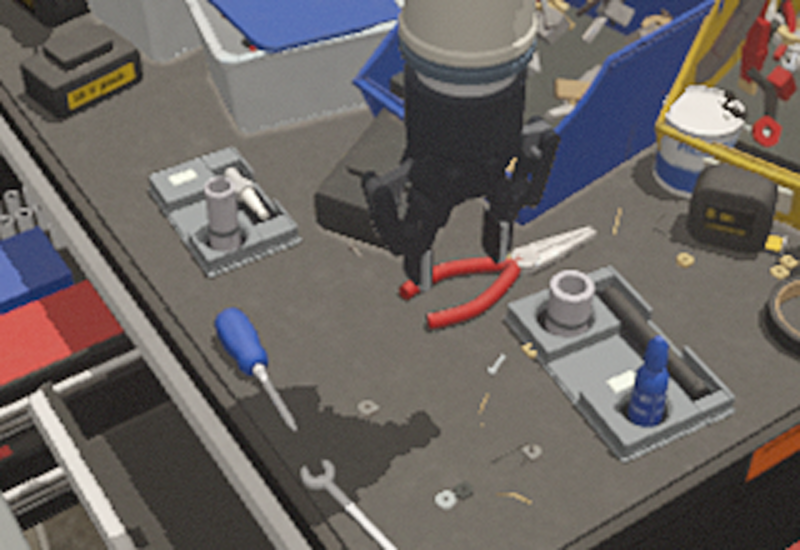

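The final picture shows all five items in their places: the plug and tall socket in the small tray (about pixel 225,210), and the pen, wide socket and bottle in the larger tray (about 620,360). The gripper is clear of everything.

```bash
python3 -c "
from rig import r
print(r.sign_off())"
```

```text
the job is handed in; nothing more can be done
None
```

Both kits are made up and handed in after about 42 s of the 122 s allowed; the final camera picture shows all five items in their places and the gripper clear of them.

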